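# Release the index pin of a pattern turntable and hold it out

## Task

In the dye workshop I want to turn the pattern turntable by hand, but its sprung index pin is in and locked. Slide the transport lock all the way to its end stop, away from the pin's round pull knob, then pull that knob straight up as far as it goes and keep holding it there, pin clear of its hole: finish while holding, do not let go. Do not turn the turntable yourself, and leave the things around it where they are.

Things in the scene. Friction and masses are not known exactly. Their poses are not given: they have to be found in the camera images.
- turntable_stand: Turntable's fixed metal stand; place and yaw vary. Origin on the table surface right below the index pin; z up; +x from the pin to the turntable's centre (105 mm); +y the way the transport lock slides to unlock. An aluminium arm (top 87 mm above the table, x -60 to 26, y -30 to 150 mm) carries the plunger at x = y = 0 and the lock on x = 0. Its end stop is a block at y 140 to 150, 109 mm high.
- pull_knob: Black round pull knob on the sprung index pin, upright, 28 mm across and tall, rims bevelled 3 to 5 mm; origin at its centre, 138 mm above the table with the pin in. Axes as the stand; moves only straight up. Under it a 12 mm gap round a 10 mm neck (the lock's fork lies there while locked), then a 26 mm flange, top 112 mm above the table, and a 22 mm barrel down to the arm.
- plunger (a joint): Lift of the index pin and knob in m: 0 = pin 10 mm deep in its index hole (tip leaves it at 0.010), 0.020 = fully back at the upper stop. A spring pushes it down: with the weight about 5.5 N at 0 and 10.5 N at the stop; let go, it snaps back. While locked it lifts only about 2 mm.
- slide_grip (a point): Centre of the transport lock's grip, a black upright tab 14 mm thick along the stand's x, 28 mm long along its y, from 119 to 161 mm above the table; this point is 142 mm above the table, axes as the stand. The tab stands on a steel carriage 34 mm (x) by 36 mm (y); from it a 5 mm thick steel fork, top 119 mm above the table, reaches to -y under the knob and over the pin's flange.
- lock_slide (a joint): Travel of the transport lock along the stand's +y in m: 0 = fully locked (tab centre 60 mm from the pin's axis), 0.050 = at its end stop (tab centre 110 mm from the pin's axis), fork clear of the pin. Starts between 0 and 0.012. Moves with about 2.5 N and stays where it is left.
- turntable (a joint): Turn of the turntable in rad, 0 at the start, positive anticlockwise from above: a round steel plate 250 mm in diameter, top 60 mm above the table, with a ring of index holes and a wooden top 176 mm in diameter, 64 mm above the table, centred 105 mm from the pin along the stand's +x. With the pin out it turns at about 0.25 N m.
- pattern_block: Loose wooden stamp, 52 mm across with a 22 mm stub handle, 32 mm tall, standing on the turntable's wooden top; leave alone. Origin under its centre.
- peg_tub: Loose clear open tub of wooden pegs, 84 mm across, about 75 mm tall, on the table on the stand's -y side; leave alone. Origin under its centre.
- dye_jar: Loose glass jar with white cap, 68 mm across, 85 mm tall, on the table on the stand's +y side; leave alone. Origin under its centre.
- dye_brush: Loose wooden brush 200 mm long, 20 mm thick, lying on the table to the stand's -y side, along its own x; leave alone. Origin under its middle.
- tub_lid: Loose green round lid, 86 mm across, 8 mm thick, on the table; leave alone. Origin under its centre.

How it is judged:
By the outcome, as a careful person would: the job done as asked, in the order asked, and still so for the second after the job is handed in, while the arm keeps its last pose, push and grip.
It also fails if it takes over 38 s, if anything falls off the work surface, if the arm or the gripper's body presses on something with over 40 N, if the wrist force passes 120 N, or if a joint passes its speed limit or range.

## Robot

A 7-joint arm with a two-finger parallel gripper is mounted at the origin on the work surface. World frame = base frame: x ahead of the robot, y to its left, z up, the work surface at z = 0. Lengths are in mm, angles in rad, forces in N, time in s.
With the tool pointing down it reaches from about 425 to 875 mm from the base axis. Payload 4.7 kg.
Tool frame: the origin (TCP) lies at the very end of the fingers, on their centre line; the grasp point (between the pads) lies 19 mm behind it; z points along the fingers, y is the line along which they close (so a half turn about z gives the same grasp; the last joint's range is limited). The gripper opens to 87 mm and grips with 3 to 60 N. Pads are 19 mm wide; open, the fingers measure 117 mm over their backs; the gripper's body (75 mm by 190 mm) begins 51 mm behind the grasp point.
Start: joints at [-1.251, 0.321, -0.07, 1.45, 0.023, 1.371, -0.057], TCP at [195.714, 619.856, 222.587] pointing down, gripper open.
Joint ranges: [-2.86, 2.86], [-0.3, 2.09], [-1.38, 1.24], [0.06, 2.45], [-1.56, 4.7], [0.09, 2.05], [-2.69, 2.69]. Speed limits (rad/s): [2.57, 2.57, 3.14, 3.14, 3.14, 3.14, 3.14].

## Interface

Orientations are given as a unit quaternion [w, x, y, z].
In Python, from station import telemetry, imaging, ticket gives the robot as it stands.
- The arm moves only by the tool drive_tool, never from a script. Its argument "motion" is a list of rows, each a list of 2 entries, a list of its own where there are three numbers: the shift along the tool's x, y, z in units of 1000 mm (1.0 is 1000 mm), then the turn, a rotation vector about the tool's x, y, z in units of 30 degrees (1.0 is 30 degrees). A call has 1 to 10 rows; each row is the pose to reach, as a shift and turn from the pose commanded when the call began, along the tool's axes at that moment; what a row does not reach only later rows make up. A row lasts 1/8 s, in which the tool goes at most 62.5 mm and 10.7 degrees, less where a joint would pass 70% of its speed; a pose out of reach is approached as far as the arm can. A call with a number of a shift or a turn outside -1 to 1 is refused whole. A call with a gripper value outside its range is refused whole. "claw" is the opening, from 0 (shut) to 1 (fully open), set as the call begins (left out, the last holds). The fingers move at their own pace and stop on an object; the grip force is fixed at half the most. Time passes only in rows, so rows that repeat a pose let the fingers close. It gives the time, the measured TCP pose, the force, the opening and the grip force at its end, in the units of the state.
- telemetry.sense(): the state, without advancing time (a new reading comes with each control period).
- imaging.capture(name): name is "scene" or "top" or "wrist"; returns a dict with "color" (384x512x3 uint8, red, green, blue), "camera_matrix" (3x3 intrinsics, pixels), "k1" (the pictures are not rectified: a ray, as slopes to the right and down, at radius r is drawn at 1 + k1 r^2 times it, then the intrinsics apply), "extrinsics" (4x4, takes a point from camera to world coordinates). Camera axes: x right, y up, looking along -z (the intrinsics and any distortion apply to the point x, -y, -z); pixel columns grow to the right and rows downward; lengths in mm; the calibration is good to about 2 mm. A picture is of the moment at which its call begins. There is no depth.
- ticket.hand_in(): hands the job in; it is judged then, once.
The state is a dict: "time_s": time; "joint_pos": joint angles; "joint_vel": joint speeds; "joint_torque": joint torques, N m; "position": TCP position; "eef_rot": TCP orientation; "force": force on the tool from outside, world axes, zero at the start; "ft_torque": the same for the moment, N m; "opening": finger opening in mm; "grip_force": force on a finger pad.
Only numpy, scipy, OpenCV 4.12 (cv2) and the standard library are available. Lean on these libraries where they do the work, as an engineer would, in place of code of your own. Each camera call takes 0.05 s, during which the arm holds its last target. There are 200 camera calls.

## Working session

There is one attempt and no reset: what is moved stays moved. The work goes in short steps, Python scripts to look and compute and a tool call to move; the robot and the scene stay as the last step left them, time stands still between calls to the robot, and variables do not carry over. Pictures are saved under pics/ and viewed, at most 10 in all, crops included, and the job is handed in when it is done.

Besides the shell and the picture viewer there is one more tool, called after "Emit:" as name([rows], argument=value, ...), one row to a line, values as JSON. drive_tool: Moves the arm, as the interface text tells. Shifts and turns lie within -1 to 1; 1 stands for 1000 mm of shift or 30 degrees of turn. Its arguments: {"type":"object","properties":{"motion":{"type":"array"},"claw":{"type":"number"}},"required":["motion"]}

```bash
mkdir -p pics; cat > h.py <<'E'
import numpy as np, cv2
from station import telemetry, imaging, ticket
from scipy.spatial.transform import Rotation as R
def cap(n,f=None):
    c=imaging.capture(n)
    if f: cv2.imwrite(f,c["color"][:,:,::-1])
    return c
def ray(c,u,v):
    K=np.array(c["camera_matrix"]);k=c["k1"];E=np.array(c["extrinsics"])
    d=np.array([(u-K[0,2])/K[0,0],(v-K[1,2])/K[1,1]]);s=d.copy()
    for _ in range(30): s=d/(1+k*(s@s))
    D=E[:3,:3]@np.array([s[0],-s[1],-1]);return E[:3,3],D
def onz(c,u,v,z):
    o,d=ray(c,u,v);return o+d*(z-o[2])/d[2]
def tri(*rs):
    A=np.zeros((3,3));b=np.zeros(3)
    for o,d in rs:
        d=d/np.linalg.norm(d);P=np.eye(3)-np.outer(d,d);A+=P;b+=P@o
    p=np.linalg.solve(A,b)
    return p,[np.linalg.norm((np.eye(3)-np.outer(d,d)/(d@d))@(p-o)) for o,d in rs]
def proj(c,p):
    K=np.array(c["camera_matrix"]);E=np.array(c["extrinsics"])
    q=E[:3,:3].T@(np.array(p)-E[:3,3]);s=np.array([q[0],-q[1]])/-q[2];s=s*(1+c["k1"]*(s@s))
    return K[0,0]*s[0]+K[0,2],K[1,1]*s[1]+K[1,2]
def tool(p):  # world point -> tool frame
    s=telemetry.sense();q=s["eef_rot"];r=R.from_quat([q[1],q[2],q[3],q[0]])
    return r.inv().apply(np.array(p)-s["position"])
E
python3 - <<'E'
from h import *
a=cap("scene");b=cap("top");w=cap("wrist")
for n,c in (("scene",a),("top",b),("wrist",w)): print(n,np.round(c["extrinsics"],2).tolist(),np.round(c["camera_matrix"],1).tolist(),c["k1"])
im=np.hstack([a["color"],b["color"]])[:,:,::-1]
cv2.imwrite("pics/1.png",cv2.resize(a["color"][:,:,::-1],(800,600)));cv2.imwrite("pics/2.png",cv2.resize(b["color"][:,:,::-1],(800,600)))
print(telemetry.sense())
E
```

```text
scene [[-0.76, -0.55, 0.35, 1020.78], [0.65, -0.64, 0.41, 496.93], [-0.0, 0.54, 0.84, 1090.63], [0.0, 0.0, 0.0, 1.0]] [[491.5, 0.0, 258.2], [0.0, 491.5, 193.0], [0.0, 0.0, 1.0]] -0.08355356723601874
top [[-0.01, 1.0, -0.05, 526.48], [-1.0, -0.01, -0.01, 29.65], [-0.01, 0.05, 1.0, 1483.78], [0.0, 0.0, 0.0, 1.0]] [[494.4, 0.0, 262.4], [0.0, 494.4, 203.8], [0.0, 0.0, 1.0]] -0.10249461463497869
wrist [[0.3, -0.92, -0.26, 125.61], [0.95, 0.29, 0.08, 641.83], [-0.0, -0.27, 0.96, 383.64], [0.0, 0.0, 0.0, 1.0]] [[288.7, 0.0, 252.1], [0.0, 288.7, 196.4], [0.0, 0.0, 1.0]] 0.008929047069228122
{'time_s': 0.15, 'joint_pos': array([-1.25090175,  0.32164248, -0.07014055,  1.45136636,  0.02260091,
        1.37077297, -0.05692152]), 'joint_vel': array([-1.23326234e-03, -1.99018050e-03,  3.94527620e-05, -3.22350705e-03,
       -6.19142019e-04, -1.38463645e-04,  1.42874661e-03]), 'joint_torque': array([-1.67670969e-04, -4.91792536e+01, -4.04745536e-01, -3.12880504e+01,
       -6.39624568e-02,  4.03508625e-02,  1.11827651e-04]), 'position': array([195.57427119, 619.46400045, 221.73410321]), 'eef_rot': array([-7.35646945e-05,  1.52274865e-01,  9.88337935e-01, -6.96857509e-04]), 'force': array([-0.5383772 , -0.56881229, -0.67149794]), 'ft_torque': array([-0.01964513, -0.03190558,  0.00565367]), 'grip_force': 0.0, 'opening': 86.46499025689404}
```

View pics/1.png

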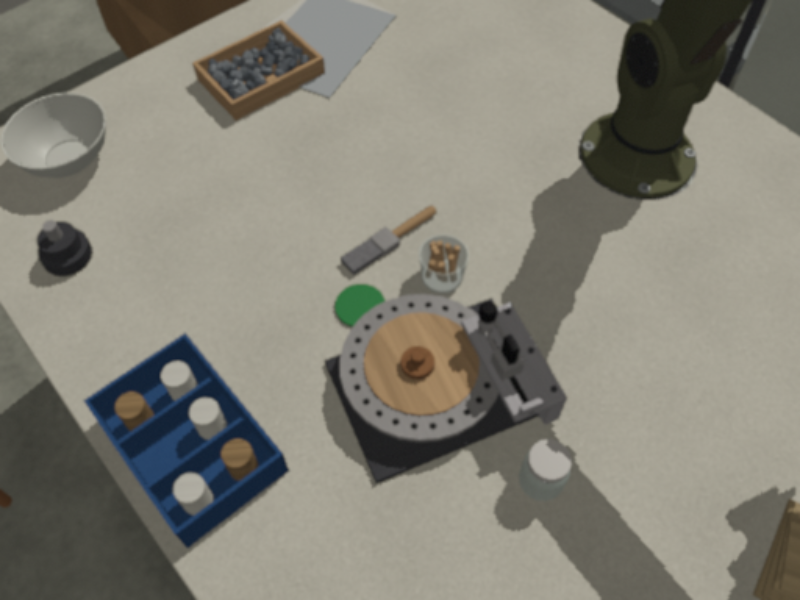

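View pics/2.png

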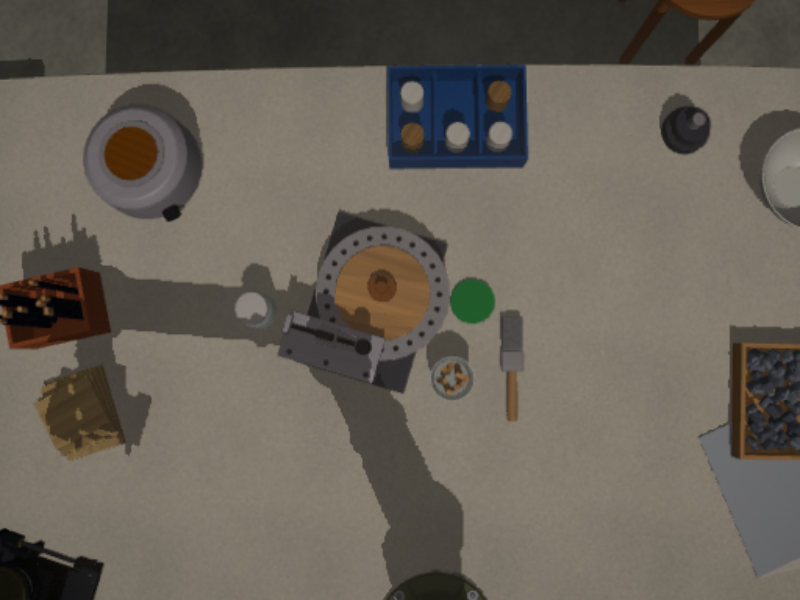

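The scene view shows the knob near (488,312) and the tab near (510,348). In the top view the knob is near (363,346). The stand sits between the dye jar (255,308) and the tub (453,377). I'll zoom in on both.

```bash
python3 - <<'E'
from h import *
a=cap("scene");b=cap("top")
# plate ellipse check: wooden top colour -> centre at z=64
ca=a["color"][180:280,285:375];cb=b["color"][190:260,170:260]
A=cv2.resize(ca[:,:,::-1],None,fx=4.4,fy=4.4,interpolation=cv2.INTER_CUBIC);B=cv2.resize(cb[:,:,::-1],None,fx=4.4,fy=4.4,interpolation=cv2.INTER_CUBIC)
o=np.zeros((440,800,3),np.uint8);o[:A.shape[0],:A.shape[1]]=A;o[:B.shape[0],400:400+B.shape[1]]=B
cv2.imwrite("pics/3.png",cv2.convertScaleAbs(o,alpha=1.8))
for n,c,(x0,y0,x1,y1) in (("scene",a,(295,185,350,240)),("top",b,(180,200,250,235))):
    g=c["color"][y0:y1,x0:x1].max(2);m=(g<38).astype(np.uint8)
    k,l,s,ce=cv2.connectedComponentsWithStats(m)
    for i in range(1,k):
        if s[i,4]>12: print(n,s[i],np.round(ce[i]+[x0,y0],1))
    hsv=cv2.cvtColor(c["color"],cv2.COLOR_RGB2HSV)
E
```

```text
scene [ 12   8  11  14 114] [311.7 199.6]
scene [ 26  30  11  18 124] [325.8 223.8]
top [17  0  7  3 16] [200.6 200.8]
top [ 6  7 28 11 94] [201.4 212.5]
top [36 16 11  5 29] [220.8 218.2]
top [48 17  9 10 71] [231.9 221.6]
```

View pics/3.png

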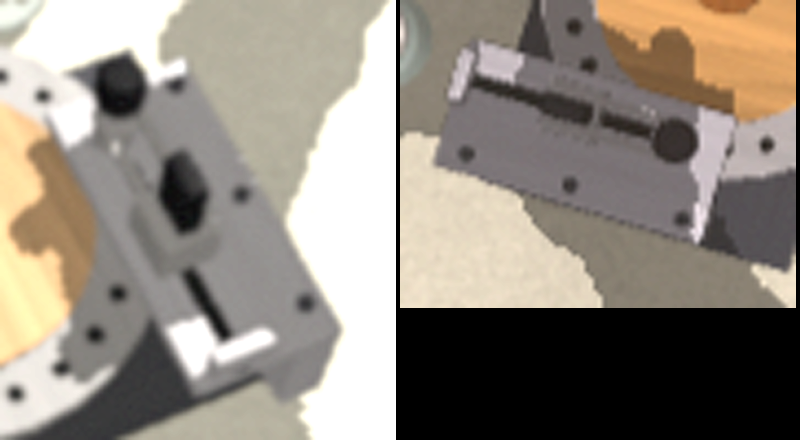

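The crops show the round black knob, the tab about 60–70 mm from it, and the bright end stop beyond. In the right-hand crop (top camera) the tab is near (566,100). I'll triangulate both and get the yaw.

```bash
python3 - <<'E'
from h import *
a=cap("scene");b=cap("top")
k,r=tri(ray(a,311.7,199.6),ray(b,231.9,221.6));print("knob",k.round(1),np.round(r,1))
t,r2=tri(ray(a,325.8,223.8),ray(b,207.7,212.9));print("tab",t.round(1),np.round(r2,1))
d=t-k;print("dist",np.hypot(*d[:2]),"y-dir deg",np.degrees(np.arctan2(d[1],d[0])))
# arm top long edge corners, top cam (crop px): 
C=[onz(b,170+(u-400)/4.4,190+v/4.4,87) for u,v in ((480,40),(735,116),(697,240),(437,165))]
for i in range(4):
    e=C[(i+1)%4]-C[i];print(C[i].round(0),np.hypot(*e[:2]).round(0),np.degrees(np.arctan2(e[1],e[0])).round(1))
hsv=cv2.cvtColor(b["color"],cv2.COLOR_RGB2HSV)[185:235,205:290]
# rim ellipse: wooden top contour in scene+top
for n,c,(x0,y0,x1,y1) in (("s",a,(225,195,315,270)),("t",b,(208,150,285,215))):
    h=cv2.cvtColor(c["color"],cv2.COLOR_RGB2HSV)[y0:y1,x0:x1]
    m=((h[...,1]>85)).astype(np.uint8);cs,_=cv2.findContours(m,0,1);q=max(cs,key=cv2.contourArea)
    el=cv2.fitEllipse(cv2.convexHull(q));p=onz(c,el[0][0]+x0,el[0][1]+y0,64);print(n,el,p.round(1),"x-dir",np.degrees(np.arctan2(*(p-k)[1::-1])).round(1),np.hypot(*(p-k)[:2]).round(1))
s=telemetry.sense();T=R.from_quat(np.r_[s["eef_rot"][1:],s["eef_rot"][0]]).as_matrix();print(T.round(2))
print("tab in tool",tool(t).round(0),"knob",tool(k).round(0))
E
```

```text
knob [542.8 124.8 136.9] [0.1 0.1]
tab [566.1 191.4 141.6] [1.5 1.5]
dist 70.51836022811335 y-dir deg 70.68571258633598
[609. 252.  87.] 172.0 -107.1
[558.  88.  87.] 83.0 162.4
[479. 113.  87.] 175.0 73.5
[528. 280.  87.] 85.0 -19.3
s ((44.14252471923828, 37.7032356262207), (64.55780029296875, 72.58385467529297), 92.10143280029297) [646.4  97.5  64. ] x-dir -14.8 107.1
t ((36.574031829833984, 36.47111129760742), (58.808448791503906, 61.09526824951172), 99.67457580566406) [644.5  92.6  64. ] x-dir -17.6 106.7
[[-0.95  0.3  -0.  ]
 [ 0.3   0.95 -0.  ]
 [-0.   -0.   -1.  ]]
tab in tool [-482. -297.   81.] knob [-480. -367.   86.]
```

Three cues agree: stand +x is at about -17.2°, the knob is at (543,125) and the tab at (566,191). I'll hover over the tab and turn 90° clockwise.

Emit:
drive_tool([
  [[-0.03,-0.018,0],[0,0,0.1]],
  [[-0.08,-0.05,0],[0,0,0.3]],
  [[-0.13,-0.08,0],[0,0,0.5]],
  [[-0.18,-0.11,0],[0,0,0.7]],
  [[-0.23,-0.142,0],[0,0,0.9]],
  [[-0.28,-0.173,0],[0,0,1]],
  [[-0.33,-0.204,0],[0,0,1]],
  [[-0.38,-0.235,0],[0,0,1]],
  [[-0.43,-0.266,0],[0,0,1]],
  [[-0.475,-0.293,0],[0,0,1]],
], claw=1)

```text
time_s: 1.6
position: [561.8, 195.5, 222.9]
eef_rot: [0.0, 0.403, 0.915, 0.0]
force: [0.8, 0.7, -0.8]
opening: 87.1
grip_force: 0.0
```

Emit:
drive_tool([
  [[0,0,0],[0,0,0.3]],
  [[0,0,0],[0,0,0.65]],
  [[0,0,0],[0,0,1]],
  [[0,0,0],[0,0,1]],
])

```text
time_s: 2.1
position: [560.4, 197.5, 222.6]
eef_rot: [0.0, 0.625, 0.78, 0.0]
force: [-0.3, -0.1, -0.2]
opening: 86.9
grip_force: 0.0
```

Emit:
drive_tool([
  [[0,0,0],[0,0,0.3]],
  [[0,0,0],[0,0,0.65]],
  [[0,0,0],[0,0,0.98]],
  [[0,0,0],[0,0,0.98]],
  [[0,0,0],[0,0,0.98]],
])

```text
time_s: 2.72
position: [560.4, 197.5, 222.6]
eef_rot: [-0.0, 0.802, 0.597, 0.0]
force: [-0.2, 0.3, 0.3]
opening: 86.7
grip_force: 0.0
```

```bash
python3 - <<'E'
from h import *
w=cap("wrist");s=telemetry.sense();print(s["position"],s["joint_pos"].round(2),s["time_s"])
T=R.from_quat(np.r_[s["eef_rot"][1:],s["eef_rot"][0]]).as_matrix();print("ydir",np.degrees(np.arctan2(T[1,1],T[0,1])), T[:,2].round(3))
cv2.imwrite("pics/4.png",cv2.convertScaleAbs(cv2.resize(w["color"][:,:,::-1],(800,600)),alpha=1.6))
E
```

```text
[560.45566371 197.52190327 222.61127726] [-0.77  0.21  0.45  1.61 -0.09  1.34 -0.6 ] 2.775
ydir -16.71790472877853 [ 0.  0. -1.]
```

View pics/4.png

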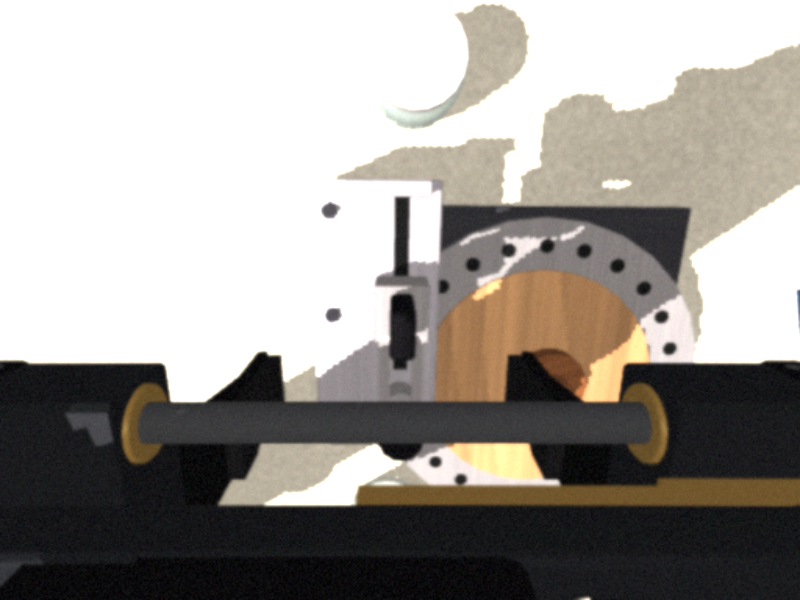

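The wrist view shows the tab at (402,328), the slot at (403,200–275) and the knob at (402,450), all nearly vertical in the image and centred between the fingers. I'll measure the yaw and the tab from the blobs.

```bash
python3 - <<'E'
from h import *
w=cap("wrist");g=w["color"].max(2)
print("rows: dark runs near col 257")
E=[]
for v in list(range(128,176,4))+list(range(184,236,3)):
    r=g[v,235:290].astype(int);idx=np.where(r<45)[0]+235
    print(v,idx.min() if len(idx) else None,idx.max() if len(idx) else None,len(idx),end=' | ')
s=[]
for v in range(130,172,2):
    r=g[v,235:275].astype(float);wt=np.clip(100-r,0,None);s.append(onz(w,235+(wt*np.arange(40)).sum()/wt.sum(),v,87))
s=np.array(s);vx,vy,x0,y0=cv2.fitLine(s[:,:2].astype(np.float32),cv2.DIST_HUBER,0,.01,.01).ravel()
print("\nslot dir",np.degrees(np.arctan2(vy,vx)),"pt",x0,y0)
# right arm edge
k=np.array([542.8,124.8]);n=np.array([-vy,vx]);print("knob offset from slot line (stand x)",(k-[x0,y0])@n)
E
```

```text
rows: dark runs near col 257
128 254 260 7 | 132 254 289 13 | 136 254 289 13 | 140 254 289 13 | 144 254 289 14 | 148 254 289 14 | 152 253 289 14 | 156 253 287 12 | 160 253 259 7 | 164 253 259 7 | 168 253 260 8 | 172 253 260 8 | 184 281 286 6 | 187 282 283 2 | 190 251 263 13 | 193 251 264 14 | 196 251 264 14 | 199 250 265 16 | 202 251 265 15 | 205 251 265 15 | 208 251 265 15 | 211 251 265 15 | 214 251 264 14 | 217 250 265 16 | 220 250 265 16 | 223 250 265 16 | 226 249 265 17 | 229 251 263 13 | 232 252 259 8 | 235 252 259 8 | 
slot dir 72.56714 pt 577.59814 235.8877
knob offset from slot line (stand x) -0.08072404881236338
```

```bash
python3 - <<'E'
from h import *
w=cap("wrist");u=np.array([.299,.954]);k=np.array([542.8,124.8])
for v in (189,231):
  for z in (119,161):
    p=onz(w,258,v,z)[:2]-k;print(v,z,"along",(p@u).round(1),"x",(p@[u[1],-u[0]]).round(1))
a=cap("scene");b=cap("top")
print("wrist cam along",((np.array(w["extrinsics"])[:2,3]-k)@u).round(1))
t,r=tri(ray(w,258,210),ray(a,325.8,223.8),ray(b,207.7,212.9));print(t.round(1),np.round(r,1))
g=np.r_[k+u*70.5,126];print(tool(g).round(1),[np.round(proj(w,np.r_[k+u*q,161])) for q in (56.5,84.5)])
E
```

```text
189 119 along 81.4 x 1.4
189 161 along 92.1 x 0.4
231 119 along 38.6 x 2.1
231 161 along 56.0 x 1.0
wrist cam along 149.0
[565.5 190.8 142.3] [1.7 1.9 1.7]
[-4.2  4.8 96.6] [array([257., 230.]), array([257., 198.])]
```

Emit:
drive_tool([
  [[-0.004,0.005,0.03],[0,0,0.02]],
  [[-0.004,0.005,0.06],[0,0,0.02]],
  [[-0.004,0.005,0.08],[0,0,0.02]],
  [[-0.004,0.005,0.094],[0,0,0.02]],
  [[-0.004,0.005,0.094],[0,0,0.02]],
])

```text
time_s: 3.6
position: [563.5, 192.0, 127.7]
eef_rot: [-0.0, 0.806, 0.591, -0.001]
force: [-0.1, -0.4, 0.5]
opening: 87.1
grip_force: 0.0
```

Emit:
drive_tool([
  [[0,0,0],[0,0,0]],
  [[0,0,0],[0,0,0]],
  [[0,0,0],[0,0,0]],
  [[0,0,0],[0,0,0]],
  [[0,0,0],[0,0,0]],
  [[0,0,0],[0,0,0]],
  [[0,0,0],[0,0,0]],
  [[0,0,0],[0,0,0]],
], claw=0)

```text
time_s: 4.6
position: [564.0, 192.2, 128.5]
eef_rot: [-0.0, 0.807, 0.591, -0.0]
force: [-3.6, 0.9, 2.3]
opening: 15.0
grip_force: 3.4
```

Emit:
drive_tool([
  [[0,0,0],[0,0,0]],
  [[0.004,0,0],[0,0,0]],
  [[0.01,0,0],[0,0,0]],
  [[0.016,0,0],[0,0,0]],
  [[0.022,0,0],[0,0,0]],
  [[0.028,0,0],[0,0,0]],
  [[0.033,0,0],[0,0,0]],
  [[0.036,0,0],[0,0,0]],
  [[0.036,0,0],[0,0,0]],
])

```text
time_s: 5.72
position: [574.4, 227.6, 128.5]
eef_rot: [-0.001, 0.806, 0.592, -0.0]
force: [-4.5, 0.2, 3.3]
opening: 13.9
grip_force: 30.0
```

Emit:
drive_tool([
  [[0.001,0,0],[0,0,0]],
  [[0.002,0,0],[0,0,0]],
  [[0.003,0,0],[0,0,0]],
  [[0.004,0,0],[0,0,0]],
  [[0.004,0,0],[0,0,0]],
])

```text
time_s: 6.35
position: [575.3, 230.7, 128.5]
eef_rot: [-0.001, 0.806, 0.591, -0.001]
force: [-5.9, -0.4, 4.3]
opening: 14.1
grip_force: 30.0
```

Emit:
drive_tool([
  [[0.001,0,0],[0,0,0]],
  [[0.002,0,0],[0,0,0]],
  [[0.003,0,0],[0,0,0]],
  [[0.004,0,0],[0,0,0]],
  [[0.004,0,0],[0,0,0]],
])

```text
time_s: 6.98
position: [575.4, 230.8, 128.4]
eef_rot: [0.0, 0.807, 0.591, -0.003]
force: [-11.4, -7.0, 7.7]
opening: 13.5
grip_force: 30.0
```

Emit:
drive_tool([
  [[-0.003,0,0],[0,0,0]],
  [[-0.003,0,0],[0,0,0]],
])

```text
time_s: 7.22
position: [575.4, 230.7, 128.5]
eef_rot: [-0.0, 0.807, 0.591, -0.001]
force: [-6.7, -2.1, 4.2]
opening: 13.8
grip_force: 30.0
```

Emit:
drive_tool([
  [[0,0,0],[0,0,0]],
  [[0,0,0],[0,0,0]],
  [[0,0,0],[0,0,0]],
  [[0,0,0],[0,0,0]],
  [[0,0,0],[0,0,0]],
  [[0,0,0],[0,0,0]],
], claw=0.8)

```text
time_s: 7.98
position: [576.5, 231.3, 128.6]
eef_rot: [0.0, 0.807, 0.591, 0.0]
force: [-0.4, -0.1, -0.2]
opening: 65.0
grip_force: 0.0
```

Emit:
drive_tool([
  [[0,0,-0.03],[0,0,0]],
  [[0,0,-0.07],[0,0,0]],
  [[-0.03,0,-0.09],[0,0,0]],
  [[-0.07,0,-0.09],[0,0,0]],
  [[-0.1,0,-0.09],[0,0,0]],
  [[-0.11,0,-0.09],[0,0,0]],
  [[-0.11,0,-0.09],[0,0,0]],
])

```text
time_s: 8.85
position: [543.5, 126.7, 218.8]
eef_rot: [-0.0, 0.807, 0.591, 0.001]
force: [-0.5, -0.6, -1.0]
opening: 69.3
grip_force: 0.0
```

```bash
python3 - <<'E'
from h import *
w=cap("wrist");a=cap("scene");b=cap("top")
s=telemetry.sense();print(s["position"],s["time_s"],s["force"])
k=np.array([542.8,124.8,138]);u=np.array([.299,.954,0])
print("knob tool",tool(k).round(1),"proj wrist",np.round(proj(w,k+[0,0,14])),"scene tab pred",np.round(proj(a,np.r_[(k+110*u)[:2],142])),"top",np.round(proj(b,np.r_[(k+110*u)[:2],142])))
A=cv2.resize(a["color"][165:255,275:365,::-1],(400,400));W=cv2.resize(w["color"][:,:,::-1],(400,300))
o=np.zeros((400,800,3),np.uint8);o[:,:400]=A;o[:300,400:]=W
cv2.imwrite("pics/5.png",cv2.convertScaleAbs(o,alpha=1.7))
E
```

```text
[543.45060465 128.12144936 218.38427738] 9.0 [0.66091076 0.12132519 0.07381089]
knob tool [-3.4  0.4 80.4] proj wrist [251. 210.] scene tab pred [334. 238.] top [193. 210.]
```

View pics/5.png

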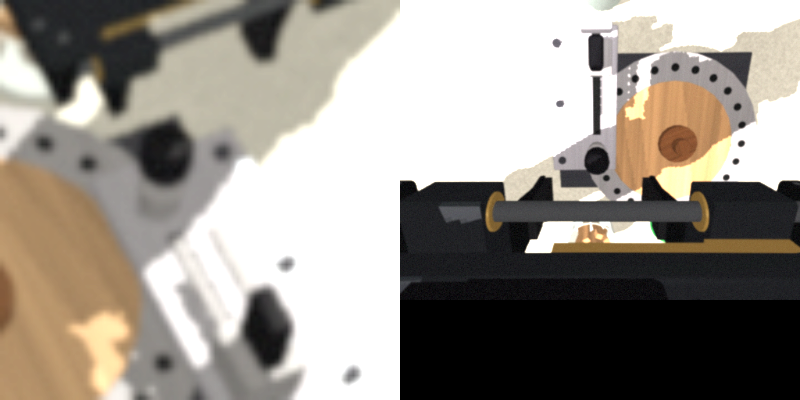

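The scene crop puts the tab at (335,238), and I predicted (334,238) for the end stop, so the lock is fully open. The knob in the wrist view is centred where expected. I'll descend and grip.

Emit:
drive_tool([
  [[-0.003,0,0.03],[0,0,0]],
  [[-0.003,0,0.06],[0,0,0]],
  [[-0.003,0,0.085],[0,0,0]],
  [[-0.003,0,0.099],[0,0,0]],
  [[-0.003,0,0.099],[0,0,0]],
])

```text
time_s: 9.62
position: [541.9, 124.0, 118.7]
eef_rot: [-0.0, 0.806, 0.592, -0.001]
force: [-0.7, -0.2, 0.0]
opening: 69.5
grip_force: 0.0
```

Emit:
drive_tool([
  [[0,0,0],[0,0,0]],
  [[0,0,0],[0,0,0]],
  [[0,0,0],[0,0,0]],
  [[0,0,0],[0,0,0]],
  [[0,0,0],[0,0,0]],
  [[0,0,0],[0,0,0]],
  [[0,0,0],[0,0,0]],
  [[0,0,0],[0,0,0]],
], claw=0)

```text
time_s: 10.62
position: [542.1, 123.6, 119.7]
eef_rot: [-0.0, 0.807, 0.591, -0.0]
force: [-2.0, -0.3, 3.6]
opening: 26.8
grip_force: 30.0
```

Emit:
drive_tool([
  [[0,0,-0.003],[0,0,0]],
  [[0,0,-0.006],[0,0,0]],
  [[0,0,-0.009],[0,0,0]],
  [[0,0,-0.012],[0,0,0]],
  [[0,0,-0.015],[0,0,0]],
  [[0,0,-0.017],[0,0,0]],
  [[0,0,-0.019],[0,0,0]],
  [[0,0,-0.02],[0,0,0]],
  [[0,0,-0.02],[0,0,0]],
])

```text
time_s: 11.75
position: [542.1, 123.6, 139.4]
eef_rot: [-0.0, 0.807, 0.591, -0.0]
force: [-0.5, 2.1, -9.8]
opening: 26.7
grip_force: 30.0
```

Emit:
drive_tool([
  [[0,0,-0.001],[0,0,0]],
  [[0,0,-0.002],[0,0,0]],
  [[0,0,-0.002],[0,0,0]],
])

```text
time_s: 12.12
position: [542.1, 123.6, 140.0]
eef_rot: [0.0, 0.806, 0.591, -0.0]
force: [4.3, 2.9, -21.6]
opening: 26.9
grip_force: 30.0
```

Emit:
drive_tool([
  [[0,0,0.0005],[0,0,0]],
  [[0,0,0.0005],[0,0,0]],
  [[0,0,0.0005],[0,0,0]],
  [[0,0,0.0005],[0,0,0]],
  [[0,0,0.0005],[0,0,0]],
  [[0,0,0.0005],[0,0,0]],
])

```text
time_s: 12.88
position: [542.0, 123.6, 140.0]
eef_rot: [-0.0, 0.806, 0.591, -0.0]
force: [4.7, 2.9, -21.4]
opening: 26.6
grip_force: 30.0
```

```bash
python3 - <<'E'
from h import *
w=cap("wrist");a=cap("scene");b=cap("top");s=telemetry.sense();print(s["position"],s["force"],s["opening"],s["grip_force"])
A=cv2.resize(a["color"][150:255,260:365,::-1],(400,400));W=cv2.resize(w["color"][40:265,100:400,::-1],(400,300))
o=np.zeros((400,800,3),np.uint8);o[:,:400]=A;o[:300,400:]=W
cv2.imwrite("pics/6.png",cv2.convertScaleAbs(o,alpha=2.2))
E
```

```text
[542.04772881 123.56362578 139.97095663] [  3.76978475   3.71581971 -20.8105352 ] 26.567007553999584 29.996379534713924
```

View pics/6.png

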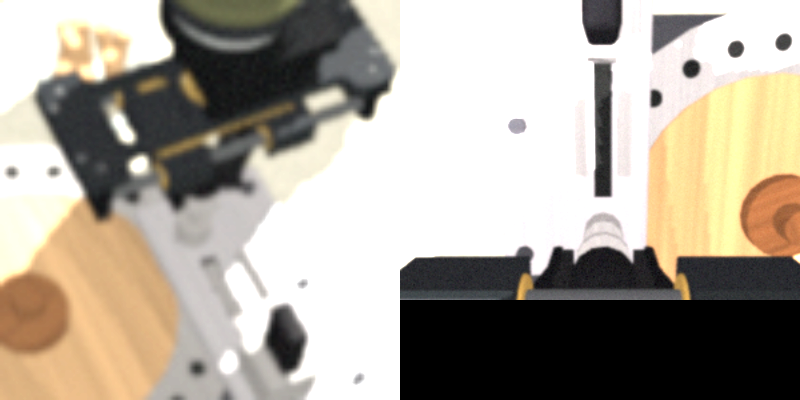

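The wrist crop shows the knob between the fingers at (603,265), with the raised neck and flange under it. The lock is still at its end stop. The lift is 20.3 mm with the force steady at 21 N, so the pin is at its upper stop.

```bash
python3 -c "
from station import ticket
print(ticket.hand_in())"
```

```text
the job is handed in; nothing more can be done
None
```

I slid the transport lock to its end stop, pulled the knob up about 20 mm to its upper stop with the pin clear, and handed the job in with the gripper still holding it there.

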